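Turn the dip insert round in the fondue caddy

ROBOT

A 6-joint arm with a two-finger parallel gripper is mounted at the origin on the work surface. World frame = base frame: x ahead of the robot, y to its left, z up, the work surface at z = 0. Lengths are in m, angles in rad, forces in N, time in s.
With the tool pointing down it reaches from about 0.325 to 0.925 m from the base axis. Payload 3.1 kg.
Tool frame: the origin (TCP) lies at the very end of the fingers, on their centre line; the grasp point (between the pads) lies 19 mm behind it; z points along the fingers, y is the line along which they close (so a half turn about z gives the same grasp; the last joint's range is limited). The gripper opens to 85 mm and grips with 20 to 120 N. Pads are 22 mm wide; open, the fingers measure 114 mm over their backs; the gripper's body (76 mm by 85 mm) begins 54 mm behind the grasp point. The pads swing forward as they close: fully open they stand 13 mm farther back than shut.
Start: joints at [-1.26, 0.217, 1.613, -0, 1.311, -0.112], TCP at [0.256, -0.57, 0.231] pointing down, gripper open.
Joint ranges: [-2.75, 2.75], [-0.78, 2.1], [0.31, 2.55], [-1.13, 4.27], [0.13, 2.63], [-2.58, 2.58]. Speed limits (rad/s): [2.79, 2.79, 3.14, 3.14, 3.14, 3.14].

INTERFACE

Orientations are given as [roll, pitch, yaw] about the fixed x, y, z axes, in that order (R = Rz(yaw) Ry(pitch) Rx(roll)).
In Python, from cell import monitor, camera, workorder gives the robot as it stands.
- The arm moves only by the shell command python3 -m crank 'ROWS' [FORCE]. ROWS is JSON, a list that holds one entry, the list of rows, each a list of 7 numbers: the opening, from -1 (shut) to 1 (fully open), so that 0 is half open, then the shift along the tool's x, y, z as a fraction of full scale, then the turn, a rotation vector about the tool's x, y, z as a fraction of full scale. A call has 1 to 20 rows; each row shifts and turns the commanded pose from where the row before left it, along the tool's axes as they then stand; what a row does not reach is not made up. Full scale, the value 1, is 0.2 m for a shift and 30 degrees for a turn. A row lasts 1/10 s, in which the tool goes at most 50 mm and 8.59 degrees, less where a joint would pass 70% of its speed; a pose out of reach is approached as far as the arm can. A call with a number of a shift or a turn outside -1 to 1 is refused whole. A call with a gripper value outside its range is refused whole. The fingers move at their own pace and stop on an object; FORCE is the grip in N (left out, the last holds). Time passes only in rows, so rows that do not move let the fingers close. It gives the time, the measured TCP pose, the force, the opening and the grip force at its end, in the units of the state.
- monitor.state(): the state, without advancing time (a new reading comes with each control period).
- camera(name): name is "side" or "top" or "wrist"; returns a dict with "color" (420x560x3 uint8, red, green, blue), "z_map" (420x560 float32, m along the optical axis (not along the pixel's ray), 0 where there is no reading), "fovy" (degrees; the focal length in pixels is half the picture's height over the tangent of half this angle, whatever the lens; pixels are square), "cx", "cy" (the principal point, pixels), "k1" (the pictures are not rectified: a ray, as slopes to the right and down, at radius r is drawn at 1 + k1 r^2 times it, then the intrinsics apply), "R" (3x3) and "t" (3): a world point X has camera coordinates R X + t; the wrist camera has in their place "T_tool_cam" (4x4, takes a point from camera to tool coordinates, whose origin is the TCP and whose axes are the flange's). Camera axes: x right, y down, z forward; pixel columns grow to the right and rows downward; lengths in m; the calibration is good to about 2 mm. A picture is of the moment at which its call begins: read the wrist's pose just before it.
- workorder.hand_in(): hands the job in; it is judged then, once.
The state is a dict: "time_s": time; "qpos": joint angles; "joint_vel": joint speeds; "effort": joint torques, N m; "tcp_pos": TCP position; "tool_rot": TCP orientation; "force": force on the tool from outside, world axes, zero at the start; "wrist_torque": the same for the moment, N m; "gripper_width": opening from 0.0 (shut) to 1.0 (fully open); "grasp_force": force on a finger pad.
Only numpy, scipy, OpenCV 4.12 (cv2) and the standard library are available. Lean on these libraries where they do the work, as an engineer would, in place of code of your own. Each camera call takes 0.05 s, during which the arm holds its last target. There are 200 camera calls.

TASK

One of the two white dip inserts in the bamboo caddy sits the wrong way round, with its three narrow pockets towards the fondue bowl. Lift it out by its post, turn it half round and set it down, without dropping it, fully home in the same bay, so that the large pockets of both inserts are on the bowl's side. Leave the other insert in its place and do not knock the fondue things and other tableware about.

Things in the scene. Friction and masses are not known exactly. Their poses are not given: they have to be found in the camera images.
- caddy: Bamboo caddy, 152 x 214 x 28 mm, fixed to the shelf, with two open bays side by side, each 132 mm (x) by 92 mm (y), floor 8 mm above the shelf, walls 10 mm thick, rising 20 mm above that floor. A seated insert has about 2 mm of play on each side. Origin: centre of the underside, on the shelf; x points to the side where the fondue bowl stands, y to the left of that, z up.
- bay_left (a point): Centre of the floor of the bay at y = +51 mm of the caddy, 8 mm above the shelf; same axes as the caddy. A seated insert's origin lies here.
- bay_right (a point): Centre of the floor of the bay at y = -51 mm of the caddy, 8 mm above the shelf; same axes as the caddy. A seated insert's origin lies here.
- insert_a: White ceramic dip insert with an upright square wooden post in its middle (24 x 24 mm, faces along x and y, top 70 mm above the underside). 130 x 90 mm at its rim, 124 x 84 at the underside, 30 mm high; 0.18 to 0.36 kg. Origin: centre of the underside; x along the length to the large pocket, z up. Starts the wrong way round, in either bay.
- insert_a_big (a point): Middle of the large pocket's floor of insert_a, 32 mm along +x and 5 mm up from its origin. The +x half of the insert is one undivided pocket; the -x half is split lengthwise into three narrow ones. Walls 3.5 mm, floor 5 mm thick; inner walls 26 mm high, the one across the middle meets the post.
- insert_b: White ceramic dip insert with an upright square wooden post in its middle (24 x 24 mm, faces along x and y, top 70 mm above the underside). 130 x 90 mm at its rim, 124 x 84 at the underside, 30 mm high; 0.18 to 0.36 kg. Origin: centre of the underside; x along the length to the large pocket, z up. Already sits right, in the other bay.
- insert_b_big (a point): Middle of the large pocket's floor of insert_b, 32 mm along +x and 5 mm up from its origin. The +x half of the insert is one undivided pocket; the -x half is split lengthwise into three narrow ones. Walls 3.5 mm, floor 5 mm thick; inner walls 26 mm high, the one across the middle meets the post.
- fondue_bowl: Bystander: white ceramic bowl, 132 mm across, on a three-legged steel frame, 130 mm high in all, standing about 0.2 m beyond the caddy's centre, on its +x side. Origin: centre of the underside.
- tealight: Bystander: glass tealight cup, 42 mm across, 26 mm high, under the bowl. Origin: centre of the underside.
- fork_holder: Bystander: wooden foot 50 x 100 mm with a steel clip holding four short upright steel forks, 137 mm high in all, about 0.21 m to the caddy's left. Origin: centre of the underside.
- round_tray: Bystander: round bamboo tray, 170 mm across, 12 mm thick, to the right. Origin: centre of the underside.
- mug: Bystander: white mug, 76 mm across, 85 mm high, far right. Origin: centre of the underside.
- jar: Bystander: closed amber glass jar, 72 mm across, 110 mm high, far left. Origin: centre of the underside.
- napkin_ring: Bystander: dark wooden napkin ring, 44 mm across, 30 mm high, at the left, standing on its end. Origin: centre of the underside.
Mind the look-alikes: they are no part of the job. Leave any purple or red look-alike of the insert_a alone.

How it is judged:
On the way:
1. the wrongly placed insert is lifted clear: its underside is above the caddy's walls (height (world z) of insert_a above 0.03 m), for 0.2 s.
At the end, for the whole second after the job is handed in: Both inserts rest fully home and level (underside within 3.5 mm of the bay's floor, tilt under 0.06 rad, origin within 7 mm of the middle of a bay), at rest, each with its large pocket on the bowl's side ((horizontal distance between insert_a and bay_left below 0.007 m or horizontal distance between insert_a and bay_right below 0.007 m) and z of each of insert_a, insert_b in the frame of caddy below 0.0115 m and angle between each of insert_a, insert_b's own z axis and vertical below 0.06 rad and x of each of insert_a_big, insert_b_big in the frame of caddy above 0.02 m and linear speed of each of insert_a, insert_b below 0.02 m/s and (horizontal distance between insert_b and bay_left below 0.007 m or horizontal distance between insert_b and bay_right below 0.007 m) and angular speed of insert_a below 0.1 rad/s); the robot touches nothing.
It fails at once if the insert is dropped: it falls, out of the fingers, from more than 10 mm above the bay's floor (height (world z) of insert_a above 0.018 m and contact force between the fingers and insert_a below 0.05 N and contact force between insert_a and anything else below 0.05 N and linear speed of insert_a above 0.1 m/s).
It fails at once if the other insert is lifted or shifted by more than 10 mm (distance of insert_b from where it was at the start of the episode above 0.01 m).
It fails at once if a bystander is shifted by more than 30 mm or tipped over (distance of any of fondue_bowl, tealight, fork_holder, round_tray, mug, jar, napkin_ring from where it was at the start of the episode above 0.03 m or angle between any of fondue_bowl, tealight, fork_holder, round_tray, mug, jar, napkin_ring's own z axis and vertical above 0.5 rad).
It also fails if it takes over 51 s, if anything falls off the work surface, if the arm or the gripper's body presses on something with over 40 N, if the wrist force passes 120 N, or if a joint passes its speed limit or range.

## Working session

There is one attempt and no reset: what is moved stays moved. The work goes in short steps, Python scripts to look and compute and a shell command to move; the robot and the scene stay as the last step left them, time stands still between calls to the robot, and variables do not carry over. Pictures are saved under pics/ and viewed, at most 10 in all, crops included, and the job is handed in when it is done.

```bash
mkdir -p pics
cat > h.py <<'E'
import numpy as np, cv2
from cell import monitor, camera, workorder
from scipy.spatial.transform import Rotation as Ro
def save(c,f): cv2.imwrite(f,c["color"][:,:,::-1])
def rays(c,px):
    f=210/np.tan(np.radians(c["fovy"])/2); px=np.atleast_2d(px).astype(float)
    d=(px-[c["cx"],c["cy"]])/f; u=d.copy()
    for _ in range(20): u=d/(1+c["k1"]*(u**2).sum(1,keepdims=True))
    return np.c_[u,np.ones(len(u))]
def pose(c,s=None):
    if "R" in c: return np.array(c["R"]).T, -np.array(c["R"]).T@np.array(c["t"])
    T=np.array(c["T_tool_cam"]); R=Ro.from_euler('xyz',s["tool_rot"]).as_matrix()
    return R@T[:3,:3], R@T[:3,3]+np.array(s["tcp_pos"])
def onz(c,px,z,s=None):
    R,o=pose(c,s); d=rays(c,px)@R.T; return o+d*((z-o[2])/d[:,2])[:,None]
def bydepth(c,px,s=None):
    R,o=pose(c,s); px=np.atleast_2d(px); z=np.array([c["z_map"][int(v),int(u)] for u,v in px])
    return o+(rays(c,px)*z[:,None])@R.T
E
python3 - <<'E'
from h import *
print(monitor.state())
for n in("top","side"):
    c=camera(n); save(c,f"pics/{n}1.png"); np.save(n+".npy",c,allow_pickle=True); print(n,pose(c),c["fovy"],c["k1"])
E
```

```text
{'time_s': 0.0, 'qpos': array([-1.26020224e+00,  2.17782980e-01,  1.61495141e+00, -2.13257301e-05,
        1.31130159e+00, -1.12222328e-01]), 'joint_vel': array([ 0.00011782,  0.00031296,  0.00013935, -0.00236041,  0.00016966,
       -0.00051369]), 'effort': array([ 4.10383054e-04, -3.96843052e+01, -3.03856301e+01, -3.15272246e-04,
        9.64157749e-03, -2.01425155e-05]), 'tcp_pos': array([ 0.25620356, -0.5691662 ,  0.22994138]), 'tool_rot': array([-3.13916239e+00, -2.53151787e-04,  4.22821603e-01]), 'force': array([ 0.22429423, -0.46037189,  0.12049685]), 'wrist_torque': array([0.00080919, 0.04103988, 0.04433571]), 'grasp_force': 0.0, 'gripper_width': 1.0005536026362223}
top (array([[-0.00796264, -0.98680314,  0.16172867],
       [-0.99993512,  0.00917511,  0.00675142],
       [-0.0081462 , -0.16166442, -0.98681217]]), array([0.40598596, 0.00911472, 0.9770119 ])) 57.79829241482273 -0.002305807259453612
side (array([[-0.95501628, -0.16954319,  0.24330848],
       [-0.29572089,  0.48302826, -0.82415585],
       [ 0.02220514, -0.85903365, -0.51143731]]), array([0.30490827, 0.81688107, 0.54071138])) 57.98303694124179 -0.05979669169456517
```

View pics/top1.png

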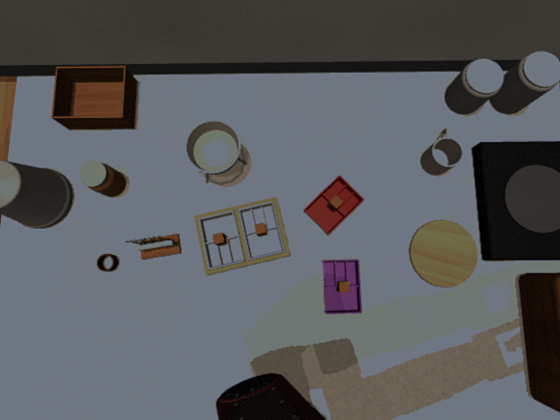

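View pics/side1.png

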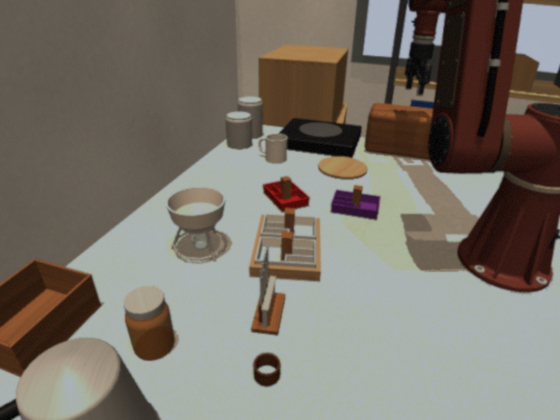

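The top picture shows the caddy at (242,236), with the bowl above it at (215,150), so the bowl side is up (+x). Candidates are the left insert in the caddy (post 220,239), the right insert (post 261,229), the red look-alike (335,202) and the purple look-alike (344,286). The last two are not part of the job. I'll take a close crop of the caddy.

Run:
```python
from h import *
c=np.load("top.npy",allow_pickle=True).item()
im=c["color"][185:285,180:300,::-1]
im=cv2.resize(cv2.convertScaleAbs(im,alpha=1.5),None,fx=6,fy=6,interpolation=cv2.INTER_CUBIC); cv2.imwrite("pics/crop1.png",im)
```

```text
(no output)
```

View pics/crop1.png

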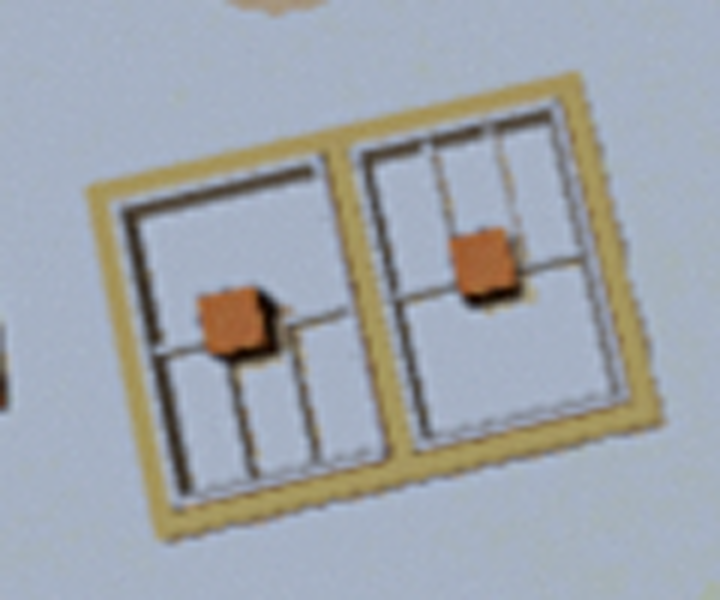

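The crop shows the right insert (post at crop (484,262), i.e. pixel (260.7,228.7)) with its narrow pockets up, towards the bowl, so it is insert_a in bay_right. The left insert is already correct. Next I'll measure the caddy corners and the post.

Run:
```python
from h import *
c=np.load("top.npy",allow_pickle=True).item()
f=lambda a:np.array(a)/6+[180,185]-0.4
k=onz(c,f([[88,186],[578,72],[660,425],[163,540]]),.028)
print(k, [np.linalg.norm(k[i]-k[i-1]) for i in range(4)], k.mean(0))
x=(k[0]+k[1]-k[2]-k[3])[:2]; y=(k[0]+k[3]-k[1]-k[2])[:2]
print("yaw",np.arctan2(x[1],x[0]),np.arctan2(-y[0],y[1]))
a=(np.arctan2(x[1],x[0])+np.arctan2(-y[0],y[1]))/2
m=k.mean(0)[:2]; e=np.array([-np.sin(a),np.cos(a)])
print("bays L,R",m+.051*e,m-.051*e)
p=f([[234,321],[484,262]]); print("posts",onz(c,p,.078),bydepth(c,np.round(p)))
print("bowl",bydepth(c,[[215,150]]), "forks",bydepth(c,[[140,240],[160,240],[175,237]]))
```

```text
[[ 0.54712641  0.23243302  0.028     ]
 [ 0.5940444   0.02582546  0.028     ]
 [ 0.44517634 -0.00712231  0.028     ]
 [ 0.39995915  0.19740329  0.028     ]] [np.float64(0.1512788313362795), np.float64(0.21186784343492074), np.float64(0.15247049897499762), np.float64(0.20946434988182516)] [0.49657657 0.11213486 0.028     ]
yaw 0.22571345185010377 0.22045819781716028
bays L,R [0.48529333 0.16187105] [0.50785981 0.06239867]
posts [[0.48529083 0.16137739 0.078     ]
 [0.50782696 0.06265247 0.078     ]] [[0.48564013 0.16066182 0.07663969]
 [0.50873891 0.06342914 0.07563731]]
bowl [[0.70420277 0.17519102 0.07262858]] forks [[0.47907391 0.33328805 0.11692348]
 [0.48449681 0.31004579 0.04819063]
 [0.49474178 0.28338719 0.01341776]]
```

insert_a is at about (0.508,0.0625), which agrees with the bay centre. The caddy yaw is 0.223. The corner spacings (151 x 210 mm) match the given size. I'll move above the post at constant height, then turn.

```bash
python3 -m crank '[[[1,0.153,-0.148,0,0,0,0],[1,0.153,-0.148,0,0,0,0],[1,0.153,-0.148,0,0,0,0],[1,0.153,-0.148,0,0,0,0],[1,0.153,-0.148,0,0,0,0],[1,0.153,-0.148,0,0,0,0],[1,0.153,-0.148,0,0,0,0],[1,0.153,-0.148,0,0,0,0],[1,0.153,-0.148,0,0,0,0],[1,0.153,-0.148,0,0,0,0],[1,0.153,-0.148,0,0,0,0],[1,0.153,-0.148,0,0,0,0],[1,0.153,-0.148,0,0,0,0],[1,0.153,-0.148,0,0,0,0],[1,0.153,-0.148,0,0,0,0],[1,0.153,-0.148,0,0,0,0],[1,0,0,0,0,0,0.191],[1,0,0,0,0,0,0.191],[1,0,0,0,0,0,0],[1,0,0,0,0,0,0]]]'
python3 - <<'E'
from h import *
s=monitor.state(); c=camera("wrist"); save(c,"pics/w1.png"); np.save("w.npy",[s,c],allow_pickle=True)
print(s["qpos"],s["tcp_pos"],s["tool_rot"],c["T_tool_cam"])
E
```

```text
time_s: 2.1
tcp_pos: [0.5083, 0.0628, 0.2309]
tool_rot: [-3.141, 0.001, 0.225]
force: [-1.4, -0.5, -0.3]
gripper_width: 0.997
grasp_force: 0.0
[-1.42071047e-02 -2.48975844e-02  1.87619479e+00 -7.35260181e-06
  1.29113939e+00  1.33181451e+00] [0.50827703 0.06278328 0.23086696] [-3.14139975e+00  8.21627079e-04  2.24776821e-01] [[-5.49678027e-04 -9.61564905e-01 -2.74577188e-01  6.95866412e-02]
 [ 9.99999723e-01 -3.90820205e-04 -6.33260478e-04  5.94031240e-04]
 [ 5.01610738e-04 -2.74577460e-01  9.61564853e-01 -1.42263487e-01]
 [ 0.00000000e+00  0.00000000e+00  0.00000000e+00  1.00000000e+00]]
```

View pics/w1.png

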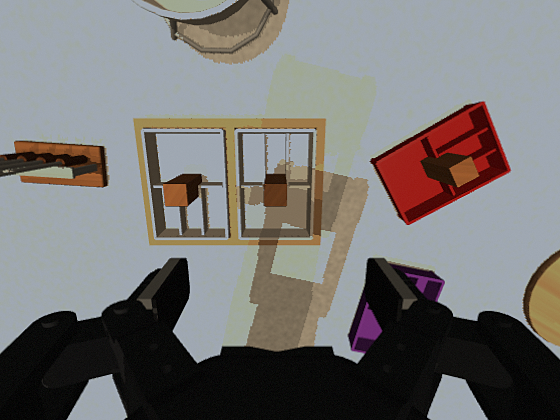

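The wrist view shows the caddy rim at (134,119), (325,119), (321,244) and (149,244), and insert_a's post top around (275.5,194). The narrow pockets are on the upper (bowl) side, which confirms the choice. I'll refine with these.

Run:
```python
from h import *
s,c=np.load("w.npy",allow_pickle=True)
k=onz(c,[[134,119],[325,119],[321,244],[149,244]],.028,s); print(k,k.mean(0))
x=(k[0]+k[1]-k[2]-k[3])[:2]; y=(k[0]+k[3]-k[1]-k[2])[:2]
a=[np.arctan2(x[1],x[0]),np.arctan2(-y[0],y[1])];print(a)
e=np.array([-np.sin(.223),np.cos(.223)]);print(k.mean(0)[:2]-.051*e)
print(onz(c,[[275.5,194]],.078,s))
im=c["color"][100:260,120:340,::-1]
cv2.imwrite("pics/w1c.png",cv2.resize(im,None,fx=3.6,fy=3.6,interpolation=cv2.INTER_CUBIC))
```

```text
[[ 0.54655054  0.23344636  0.028     ]
 [ 0.59383924  0.02699163  0.028     ]
 [ 0.4486211  -0.00789962  0.028     ]
 [ 0.40089489  0.20143955  0.028     ]] [0.49747644 0.11349448 0.028     ]
[np.float64(0.22605892172955033), np.float64(0.22465703153276456)]
[0.50875541 0.06375732]
[[0.50971242 0.06401661 0.078     ]]
```

View pics/w1c.png

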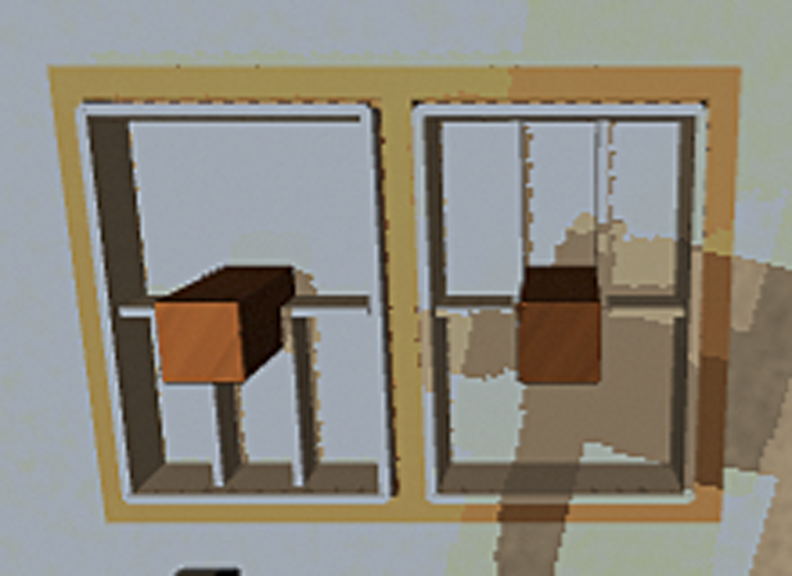

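The post centre is within about 1 mm of the tool axis, and the yaw matches. I'll first squeeze the post across caddy x, with the tool turned 90°, to learn and centre that axis. Then I'll regrip across y.

```bash
python3 -m crank '[[[1,0,0,0,0,0,-0.273],[1,0,0,0,0,0,-0.273],[1,0,0,0,0,0,-0.273],[1,0,0,0,0,0,-0.273],[1,0,0,0,0,0,-0.273],[1,0,0,0,0,0,-0.273],[1,0,0,0,0,0,-0.273],[1,0,0,0,0,0,-0.273],[1,0,0,0,0,0,-0.273],[1,0,0,0,0,0,-0.273],[1,0,0,0,0,0,-0.27],[1,0,0,0.18,0,0,0],[1,0,0,0.18,0,0,0],[1,0,0,0.18,0,0,0],[1,0,0,0.18,0,0,0],[1,0,0,0.14,0,0,0],[1,0,0,0.06,0,0,0],[1,0,0,0,0,0,0],[1,0,0,0,0,0,0]]]' 20
python3 -m crank '[[[0.2,0,0,0,0,0,0],[0,0,0,0,0,0,0],[-0.2,0,0,0,0,0,0],[-0.3,0,0,0,0,0,0],[-0.4,0,0,0,0,0,0],[-0.5,0,0,0,0,0,0],[-0.6,0,0,0,0,0,0],[-0.7,0,0,0,0,0,0],[-0.7,0,0,0,0,0,0],[-0.7,0,0,0,0,0,0]]]' 20
```

```text
time_s: 4.05
tcp_pos: [0.5097, 0.0626, 0.0484]
tool_rot: [3.14, 0.0, 1.794]
force: [0.1, 0.1, 0.9]
gripper_width: 0.999
grasp_force: 0.0
time_s: 5.05
tcp_pos: [0.509, 0.0629, 0.0476]
tool_rot: [3.141, 0.0, 1.794]
force: [1.0, 0.1, 3.3]
gripper_width: 0.279
grasp_force: 20.6
```

The post is centred along x, with a width of 23.7 mm and hardly any lateral force. Now I'll open, turn back, and grip along y.

```bash
python3 -m crank '[[[1,0,0,0,0,0,0],[1,0,0,0,0,0,0],[1,0,0,0,0,0,0],[1,0,0,0,0,0,0],[1,0,0,0,0,0,0.273],[1,0,0,0,0,0,0.273],[1,0,0,0,0,0,0.273],[1,0,0,0,0,0,0.273],[1,0,0,0,0,0,0.273],[1,0,0,0,0,0,0.273],[1,0,0,0,0,0,0.273],[1,0,0,0,0,0,0.273],[1,0,0,0,0,0,0.273],[1,0,0,0,0,0,0.273],[1,0,0,0,0,0,0.27],[1,0,0,0,0,0,0],[1,0,0,0,0,0,0]]]'
python3 -m crank '[[[0.2,0,0,0,0,0,0],[0,0,0,0,0,0,0],[-0.2,0,0,0,0,0,0],[-0.3,0,0,0,0,0,0],[-0.4,0,0,0,0,0,0],[-0.5,0,0,0,0,0,0],[-0.6,0,0,0,0,0,0],[-0.7,0,0,0,0,0,0],[-0.7,0,0,0,0,0,0],[-0.7,0,0,0,0,0,0]]]' 50
```

```text
time_s: 6.75
tcp_pos: [0.5085, 0.0628, 0.0472]
tool_rot: [-3.142, 0.0, 0.226]
force: [-0.4, -0.1, -0.2]
gripper_width: 0.999
grasp_force: 0.0
time_s: 7.75
tcp_pos: [0.5088, 0.0629, 0.0475]
tool_rot: [-3.142, -0.0, 0.223]
force: [-0.4, 0.6, 1.9]
gripper_width: 0.272
grasp_force: 50.5
```

```bash
python3 -m crank '[[[-0.8,0,0,-0.02,0,0,0],[-0.8,0,0,-0.03,0,0,0],[-0.8,0,0,-0.05,0,0,0],[-0.8,0,0,-0.05,0,0,0],[-0.8,0,0,-0.05,0,0,0],[-0.8,0,0,-0.06,0,0,0],[-0.8,0,0,-0.06,0,0,0],[-0.8,0,0,-0.06,0,0,0],[-0.8,0,0,-0.06,0,0,0],[-0.8,0,0,-0.05,0,0,0],[-0.8,0,0,-0.03,0,0,0],[-0.8,0,0,0,0,0,0],[-0.8,0,0,0,0,0,0],[-0.8,0,0,0,0,0,0]]]' 60
```

```text
time_s: 9.15
tcp_pos: [0.508, 0.0628, 0.1505]
tool_rot: [-3.141, 0.002, 0.223]
force: [-0.1, -0.3, -2.5]
gripper_width: 0.269
grasp_force: 58.9
```

Lifted by about 103 mm with the load held (2.5 N). Next is the half turn.

```bash
python3 -m crank '[[[-0.8,0,0,0,0,0,-0.1],[-0.8,0,0,0,0,0,-0.2],[-0.8,0,0,0,0,0,-0.25],[-0.8,0,0,0,0,0,-0.25],[-0.8,0,0,0,0,0,-0.25],[-0.8,0,0,0,0,0,-0.25],[-0.8,0,0,0,0,0,-0.25],[-0.8,0,0,0,0,0,-0.25],[-0.8,0,0,0,0,0,-0.25],[-0.8,0,0,0,0,0,-0.25],[-0.8,0,0,0,0,0,-0.25],[-0.8,0,0,0,0,0,-0.25],[-0.8,0,0,0,0,0,-0.25],[-0.8,0,0,0,0,0,-0.25],[-0.8,0,0,0,0,0,-0.25],[-0.8,0,0,0,0,0,-0.25]]]'
python3 -m crank '[[[-0.8,0,0,0,0,0,-0.25],[-0.8,0,0,0,0,0,-0.25],[-0.8,0,0,0,0,0,-0.25],[-0.8,0,0,0,0,0,-0.25],[-0.8,0,0,0,0,0,-0.25],[-0.8,0,0,0,0,0,-0.25],[-0.8,0,0,0,0,0,-0.25],[-0.8,0,0,0,0,0,-0.25],[-0.8,0,0,0,0,0,-0.15],[-0.8,0,0,0,0,0,-0.05],[-0.8,0,0,0,0,0,0],[-0.8,0,0,0,0,0,0],[-0.8,0,0,0,0,0,0]]]'
python3 - <<'E'
from h import *
s=monitor.state(); c=camera("wrist"); save(c,"pics/w2.png")
print(s["qpos"][5],s["tcp_pos"],s["tool_rot"])
E
```

```text
time_s: 10.75
tcp_pos: [0.508, 0.0628, 0.1504]
tool_rot: [-3.14, -0.001, 2.218]
force: [-0.6, 1.0, -2.0]
gripper_width: 0.271
grasp_force: 58.9
time_s: 12.05
tcp_pos: [0.5086, 0.0628, 0.1512]
tool_rot: [3.141, -0.0, -2.92]
force: [0.1, -0.7, -1.9]
gripper_width: 0.27
grasp_force: 58.9
-1.8069668371838934 [0.50855135 0.0628343  0.15116949] [ 3.14148204e+00 -2.57165272e-04 -2.91957592e+00]
```

View pics/w2.png

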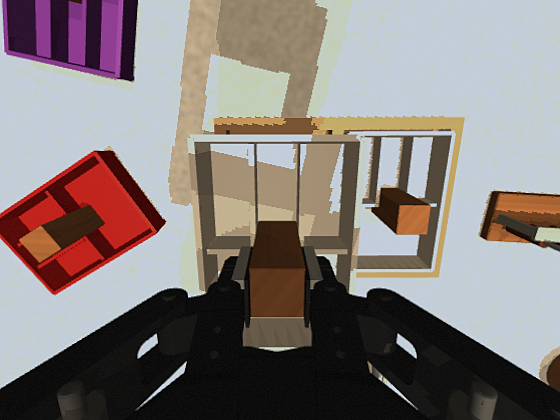

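The picture shows the insert held level in the fingers. Its three narrow pockets are up in the image (rim (190,138)–(360,138)), which is now the robot side, away from the bowl. I'll lower it to just above the walls, then slowly down.

```bash
python3 -m crank '[[[-0.8,0,0,0.05,0,0,0],[-0.8,0,0,0.06,0,0,0],[-0.8,0,0,0.06,0,0,0],[-0.8,0,0,0.06,0,0,0],[-0.8,0,0,0.06,0,0,0],[-0.8,0,0,0.05,0,0,0],[-0.8,0,0,0.03,0,0,0],[-0.8,0,0,0.02,0,0,0],[-0.8,0,0,0,0,0,0],[-0.8,0,0,0,0,0,0]]]'
python3 -m crank '[[[-0.8,0,0,0.02,0,0,0],[-0.8,0,0,0.02,0,0,0],[-0.8,0,0,0.01,0,0,0],[-0.8,0,0,0.01,0,0,0],[-0.8,0,0,0,0,0,0],[-0.8,0,0,0,0,0,0]]]'
```

```text
time_s: 13.1
tcp_pos: [0.5091, 0.0628, 0.0737]
tool_rot: [-3.141, 0.001, -2.919]
force: [-0.1, 0.0, -1.0]
gripper_width: 0.272
grasp_force: 58.9
time_s: 13.7
tcp_pos: [0.5086, 0.0628, 0.0612]
tool_rot: [3.142, -0.0, -2.919]
force: [0.6, 0.0, -2.2]
gripper_width: 0.273
grasp_force: 58.9
```

Underside is now about 14 mm above the bay floor, and there is no contact. Continue.

```bash
python3 -m crank '[[[-0.8,0,0,0.015,0,0,0],[-0.8,0,0,0.015,0,0,0],[-0.8,0,0,0.01,0,0,0],[-0.8,0,0,0,0,0,0],[-0.8,0,0,0,0,0,0]]]'
python3 -m crank '[[[-0.8,0,0,0.008,0,0,0],[-0.8,0,0,0.008,0,0,0],[-0.8,0,0,0.008,0,0,0],[-0.8,0,0,0,0,0,0],[-0.8,0,0,0,0,0,0]]]'
```

```text
time_s: 14.2
tcp_pos: [0.5085, 0.0628, 0.0532]
tool_rot: [3.142, -0.0, -2.919]
force: [0.5, -0.2, -1.8]
gripper_width: 0.271
grasp_force: 58.9
time_s: 14.7
tcp_pos: [0.5086, 0.0628, 0.0484]
tool_rot: [3.142, -0.0, -2.919]
force: [-0.5, -0.5, -2.5]
gripper_width: 0.272
grasp_force: 58.9
```

Still hanging free, about 1 mm to go.

```bash
python3 -m crank '[[[-0.8,0,0,0.004,0,0,0],[-0.8,0,0,0.004,0,0,0],[-0.8,0,0,0,0,0,0],[-0.8,0,0,0,0,0,0]]]'
```

```text
time_s: 15.1
tcp_pos: [0.5088, 0.0628, 0.0475]
tool_rot: [-3.142, 0.0, -2.919]
force: [-2.9, -0.1, 5.3]
gripper_width: 0.275
grasp_force: 59.7
```

It is seated: 5.3 N upward at z 0.0475, the same height as when it was picked up. Release and rise.

```bash
python3 -m crank '[[[-0.3,0,0,0,0,0,0],[0,0,0,0,0,0,0],[0.4,0,0,0,0,0,0],[1,0,0,0,0,0,0],[1,0,0,0,0,0,0],[1,0,0,0,0,0,0],[1,0,0,0,0,0,0],[1,0,0,-0.1,0,0,0],[1,0,0,-0.15,0,0,0],[1,0,0,-0.2,0,0,0],[1,0,0,-0.2,0,0,0],[1,0,0,-0.2,0,0,0],[1,0,0,-0.1,0,0,0],[1,0,0,0,0,0,0],[1,0,0,0,0,0,0]]]'
python3 - <<'E'
from h import *
s=monitor.state(); c=camera("wrist"); np.save("w.npy",[s,c],allow_pickle=True)
im=c["color"][90:290,180:480,::-1]
cv2.imwrite("pics/w3c.png",cv2.resize(im,None,fx=2.6,fy=2.6,interpolation=cv2.INTER_CUBIC))
print(s["tcp_pos"],s["tool_rot"])
E
```

```text
time_s: 16.6
tcp_pos: [0.5084, 0.0628, 0.2366]
tool_rot: [3.142, 0.0, -2.919]
force: [0.2, 0.3, -1.0]
gripper_width: 0.999
grasp_force: 0.0
[0.50842207 0.06282912 0.23657633] [ 3.14158940e+00  2.48698903e-05 -2.91879653e+00]
```

View pics/w3c.png

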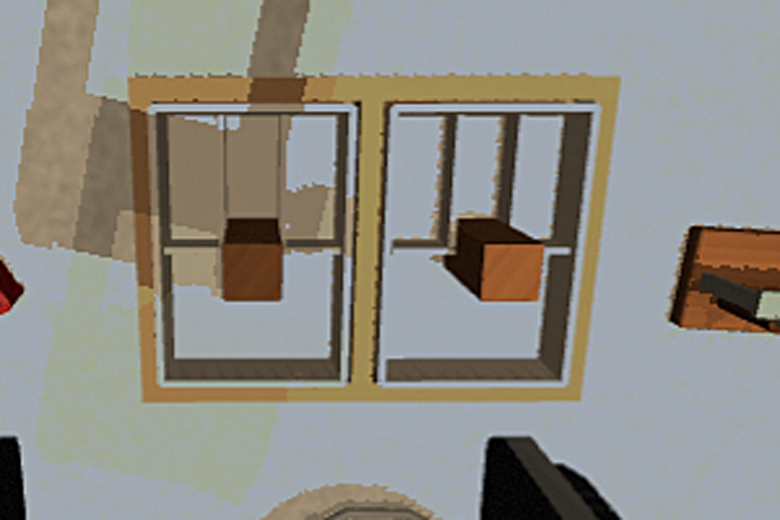

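Both inserts now have their large pockets on the bowl's side, which is down in this image. Their rims line up inside the bays. I'll do a quick height check of both post tops, then hand in.

Run:
```python
from h import *
s,c=np.load("w.npy",allow_pickle=True)
g=lambda a:np.array(a)/2.6+[180,90]
print(bydepth(c,g([[252,272],[512,272]]),s).round(4))
for x0,x1 in((170,330),(395,590)):
    print(bydepth(c,g([[x0-8,108],[x1+8,108],[x0,380],[x1-40,380]]),s)[:,2].round(4))
print(workorder.hand_in())
```

```text
[[0.5085 0.0626 0.0785]
 [0.4857 0.1637 0.0783]]
[0.0377 0.0387 0.0384 0.0392]
[0.0204 0.0378 0.0373 0.0376]
the job is handed in; nothing more can be done
None
```

I lifted insert_a from the right bay by its post, turned it half round, set it back fully home in the same bay and handed the job in at about 17 s; a depth check beforehand put both post tops at 78 mm, which matches two seated inserts, but `hand_in()` returned no verdict.

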